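Lock the sample cell into the oil photometer

TASK

Set the glass-windowed sample cell from the wooden stand in the photometer's bayonet socket so that its clear faces look along the light path between lamp and detector: lower its two pins through the slots of the ring, press it down gently against the spring seat, turn it clockwise (seen from above) to the stop and let it rise until its pins sit fully home in the notches. Handle glass and socket gently, never pressing or twisting hard, leave the cell standing there untouched, and do not disturb the dark blank or the other things on the bench.

Things in the scene. Friction and masses are not known exactly. Their poses are not given: they have to be found in the camera images.
- cell_mid (a point): Sample cell: loose, upright, 90 mm tall, 0.10 to 0.19 kg. Point on its axis 45 mm above its underside; z up. Foot disc 24 mm across at the underside, widening to 30 mm (3 to 6 mm up); above it to 34 mm up a glass block, clear faces towards +y and -y, metal cheeks on its x sides, within 30 mm across. It stands in a loose recess 6 mm deep, 10 mm above the bench. A half turn changes nothing.
- cell_pins (a point): Point on the cell's axis 42 mm above its underside, level with its two round pins: 6 mm thick, standing out of the collar along the cell's +y and -y, tips 23 mm from the axis. Collar: metal, 34 mm across, 34 to 58 mm up, bevelled 1 mm below; over it a black flange 39 mm across, 58 to 63 mm up.
- cell_bar (a point): Centre of the cell's black grip bar, 76.5 mm above its underside: 12 mm thick in the cell's x, 32 mm long in y, 27 mm high (63 to 90 mm up). The bar points along the pins and along the line of sight through the clear faces.
- socket (a point): Photometer, fixed; nominal axis of its bayonet socket at the height of the ring's top face, 80 mm above the bench, z up. Light path along y: black lamp house at +y, grey detector box at -y, not above the ring; base 86 x 200 mm. The ring (66 mm across, bore 36 mm) is locked by its centring screws 2 to 3.6 mm to one side of this point, which this pose does not show: see or feel for it.
- slots (a point): Same point as socket. Two entry slots in the ring's top, opposite one another on a line 60 degrees counter-clockwise (from above) from the y line, 8 mm wide, reaching 24.5 mm from the ring's centre, through the 8 mm thick lip. The pins are below the lip once the cell's underside is 53 mm below the ring's top.
- notches (a point): 8 mm below socket, level with the lip's underside. Two notches there, opposite one another on the y line (black marks above), 8 mm wide, 3 mm deep; the pins rise into them when let up: home, with cell_mid 5 mm below the ring's top and the cell's y along this y, either way round. Below the lip the pins turn clockwise from the slots to hard stops 3 degrees past the notches.
- seat_top (a point): Centre of the top of the spring seat that carries the cell's foot, steel, 27 mm across; 42 mm below the ring's top at rest, goes down 13.5 mm to a hard bottom (cell's underside 55.5 mm below the ring's top). It pushes up with 4 N at rest, 7 N with the cell home, 9.4 N at the bottom. A turn the wrong way is barred by a stop at the slots.
- blank_mid (a point): Dark blank: loose steel plug 85 mm tall, shaped like the cell but without glass and with a round knob instead of a bar; point 42 mm above its underside. It stands in the other recess of the stand, 90 mm from the cell. Leave it alone.
- cell_stand: The fixed wooden stand, 170 mm in x, 76 mm in y, 16 mm high; origin under its centre; recesses 45 mm either side of it along x.
- dish: Loose empty metal dish, 51 mm across, 16 mm high, near the photometer. Leave it alone.
- glue_bottle: Loose brown bottle, 36 mm across, 75 mm tall, near the photometer; origin under it. Leave it alone.
- oil_can: Loose oil can with a thin spout, 64 mm across, 125 mm tall. Leave it alone.
- chuck_key: Loose steel chuck key lying flat, 95 by 88 by 17 mm. Leave it alone.

How it is judged:
By the outcome, as a careful person would: the job done as asked, in the order asked, and still so for the second after the job is handed in, with the robot touching nothing.
It also fails if it takes over 72 s, if anything falls off the work surface, if the arm or the gripper's body presses on something with over 40 N, if the wrist force passes 120 N, or if a joint passes its speed limit or range.

ROBOT

A 7-joint arm with a two-finger parallel gripper is mounted at the origin on a cart in front of the work surface, level with it; the furniture and walls round the work are solid. World frame = base frame: x ahead of the robot, y to its left, z up, the work surface at z = 0. Lengths are in m, angles in rad, forces in N, time in s.
With the tool pointing down it reaches from about 0.425 to 0.975 m from the base axis. Payload 16.7 kg.
Tool frame: the origin (TCP) lies midway between the tips of the shut fingers; the grasp point (between the pads) lies manip.grasp_offset behind it (manip.grasp_offset is the distance from the TCP to the grasp point, in m); z points along the fingers, y is the line along which they close (so a half turn about z gives the same grasp; the last joint's range is limited). The gripper opens to 85 mm and grips with 20 to 120 N. Pads are 22 mm wide; open, the fingers measure 114 mm over their backs; the gripper's body (76 mm by 85 mm) begins 54 mm behind the grasp point. The pads swing forward as they close: fully open they stand 13 mm farther back than shut.
Start: joints at [-1.417, 0.426, 0.074, 1.606, -0.034, 1.111, -0.067], TCP at [0.201, 0.644, 0.204] pointing down, gripper open.
Joint ranges: [-2.85, 2.85], [-0.5, 2.14], [-1.23, 1.37], [0.21, 2.46], [-1.02, 4.16], [0.16, 2.05], [-2.73, 2.73]. Speed limits (rad/s): [1.89, 1.89, 2.39, 2.39, 3.01, 3.01, 3.01].

INTERFACE

Orientations are given as a rotation vector (axis times angle).
In Python, from station import manip, cams gives the robot as it stands.
- The arm moves only by the tool drive_tool, never from a script. Its arguments are lists of equal length, an entry for each row: "slide": the shift along the tool's x, y, z in units of 50 mm (1.0 is 50 mm), a list of three; "delta_rot": the turn, a rotation vector about the tool's x, y, z in rad, a list of three; "fingers": the closure, from 0 (fully open) to 1 (shut). In form: {"slide": [[x, y, z], ...], "delta_rot": [[wx, wy, wz], ...], "fingers": [fingers, ...]}. A call has 1 to 12 rows; each row shifts and turns the commanded pose from where the row before left it, along the tool's axes as they then stand; what a row does not reach is not made up. A row lasts 1/8 s, in which the tool goes at most 62.5 mm and 10.7 degrees, less where a joint would pass 70% of its speed; a pose out of reach is approached as far as the arm can. A call is refused whole if a number of a shift passes 1 or a number of a turn 0.188, either way. A call with a gripper value outside its range is refused whole. The fingers move at their own pace and stop on an object; "force" is the grip in N (left out, the last holds). Time passes only in rows, so rows that do not move let the fingers close. It gives the time, the measured TCP pose, the force, the opening and the grip force at its end, in the units of the state.
- manip.get_obs(): the state, without advancing time (a new reading comes with each control period).
- cams.capture(name): name is "side" or "top" or "wrist"; returns a dict with "image" (480x640x3 uint8, blue, green, red), "K" (3x3 intrinsics, pixels), "k1" (the pictures are not rectified: a ray, as slopes to the right and down, at radius r is drawn at 1 + k1 r^2 times it, then the intrinsics apply), "origin" and "attitude" of the camera in the world; the wrist camera has in their place "hand_eye" (4x4, takes a point from camera to tool coordinates, whose origin is the TCP and whose axes are the flange's). Camera axes: x right, y up, looking along -z (the intrinsics and any distortion apply to the point x, -y, -z); pixel columns grow to the right and rows downward; lengths in m; the calibration is good to about 2 mm. A picture is of the moment at which its call begins: read the wrist's pose just before it. There is no depth.
- manip.finish_job(): hands the job in; it is judged then, once.
The state is a dict: "time": time; "joints": joint angles; "qd": joint speeds; "joint_torque": joint torques, N m; "tool_pos": TCP position; "tool_rot": TCP orientation; "wrist_force": force on the tool from outside, world axes, zero at the start; "torque": the same for the moment, N m; "opening": finger opening in m; "gripper_force": force on a finger pad.
Only numpy, scipy, OpenCV 4.12 (cv2) and the standard library are available. Lean on these libraries where they do the work, as an engineer would, in place of code of your own. Each camera call takes 0.05 s, during which the arm holds its last target. There are 200 camera calls.

## Working session

There is one attempt and no reset: what is moved stays moved. The work goes in short steps, Python scripts to look and compute and a tool call to move; the robot and the scene stay as the last step left them, time stands still between calls to the robot, and variables do not carry over. Pictures are saved under pics/ and viewed, at most 10 in all, crops included, and the job is handed in when it is done.

Besides the shell and the picture viewer there is one more tool, called after ">>>" as name(argument=value, ...) on one line, values as JSON. drive_tool: Moves the arm, as the interface text tells. Its arguments: {"type":"object","properties":{"slide":{"type":"array"},"delta_rot":{"type":"array"},"fingers":{"type":"array"},"force":{"type":"number"}},"required":["slide","delta_rot","fingers"]}

```bash
ls; mkdir -p pics; cat > h.py <<'E'
import numpy as np, cv2
from scipy.spatial.transform import Rotation as R
from station import manip, cams
def cap(name):
    o=manip.get_obs(); c=cams.capture(name)
    if name=="wrist":
        T=np.eye(4); r=np.array(o["tool_rot"]); T[:3,:3]=R.from_rotvec(r).as_matrix(); T[:3,3]=o["tool_pos"]
        c["T"]=T@np.array(c["hand_eye"])
    else:
        T=np.eye(4); a=np.array(c["attitude"],float)
        T[:3,:3]=a if a.shape==(3,3) else R.from_rotvec(a).as_matrix() if a.size==3 else R.from_quat(a).as_matrix()
        T[:3,3]=c["origin"]; c["T"]=T
    return c
def ray(c,u,v):
    K=np.array(c["K"]); x=(u-K[0,2])/K[0,0]; y=(v-K[1,2])/K[1,1]
    a=x;b=y
    for _ in range(20):
        s=1+c["k1"]*(a*a+b*b); a,b=x/s,y/s
    d=c["T"][:3,:3]@np.array([a,-b,-1]); return c["T"][:3,3],d/np.linalg.norm(d)
def onz(c,u,v,z):
    o,d=ray(c,u,v); return o+d*(z-o[2])/d[2]
def proj(c,p):
    q=np.linalg.inv(c["T"])@np.append(p,1); x,y=q[0]/-q[2],-q[1]/-q[2]
    s=1+c["k1"]*(x*x+y*y); K=np.array(c["K"]); return np.array([K[0,0]*x*s+K[0,2],K[1,1]*y*s+K[1,2]])
E
python3 - <<'E'
from h import *
for n in ("top","side","wrist"):
    c=cap(n); cv2.imwrite(f"pics/{n}0.png",c["image"]); print(n,c["K"],c["k1"],c.get("attitude"),c["T"].round(3).tolist())
o=manip.get_obs(); print(o, manip.grasp_offset)
E
```

```text
pics
top [[448.16347096   0.         325.0359722 ]
 [  0.         448.16347096 238.61849876]
 [  0.           0.           1.        ]] -0.09410814586954025 [ 0.04932438 -0.04392749 -1.57476451] [[-0.004, 0.998, -0.059, 0.482], [-1.0, -0.005, -0.003, 0.11], [-0.004, 0.059, 0.998, 0.925], [0.0, 0.0, 0.0, 1.0]]
side [[450.4300002    0.         324.6170147 ]
 [  0.         450.4300002  243.60490865]
 [  0.           0.           1.        ]] -0.0009328089959555416 [ 0.92681914  0.00851161 -0.02786622] [[1.0, 0.028, -0.005, 0.546], [-0.02, 0.6, -0.8, -0.623], [-0.019, 0.799, 0.6, 0.636], [0.0, 0.0, 0.0, 1.0]]
wrist [[332.77960848   0.         321.00840577]
 [  0.         332.77960848 240.79441424]
 [  0.           0.           1.        ]] 0.01144529015707702 None [[0.298, -0.916, -0.267, 0.133], [0.955, 0.285, 0.086, 0.666], [-0.002, -0.281, 0.96, 0.373], [0.0, 0.0, 0.0, 1.0]]
{'time': 0.15, 'joints': array([-1.41750623,  0.42658701,  0.07388939,  1.60644312, -0.03409258,
        1.11080073, -0.06708284]), 'qd': array([ 0.00166105, -0.00233242,  0.00058639, -0.00032274,  0.00072399,
       -0.00164528,  0.00042845]), 'joint_torque': array([ 2.40804984e-03, -9.50312376e+01,  3.76243874e+00, -4.63768244e+01,
        1.92706328e-02,  7.88471487e-03, -4.74129911e-05]), 'tool_pos': array([0.20121959, 0.64395918, 0.20318082]), 'tool_rot': array([-4.73860873e-01, -3.10558320e+00,  1.53305604e-03]), 'wrist_force': array([-0.40263364, -0.03882149, -0.69693325]), 'torque': array([-0.03454727,  0.02761612,  0.03502546]), 'gripper_force': 0.0, 'opening': 0.0852948681665627} 0.0187
```

View pics/top0.png

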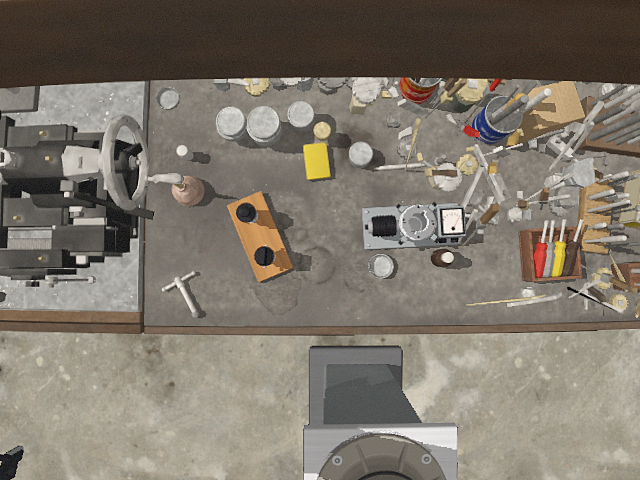

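View pics/side0.png

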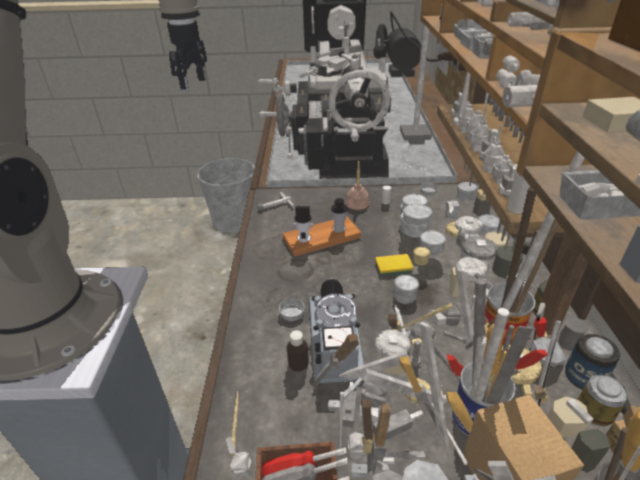

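The top view shows the stand (orange, ~258,237). The cell is its nearer plug (~264,257), since the side view shows the glass at (303,225), and the blank is at (246,212). The photometer is at ~(415,226), with its ring at (417,222).

```bash
cat > a.py <<'E'
from h import *
c=cap("top"); im=c["image"]
print("cell",onz(c,264,257,.1).round(3),"blank",onz(c,246,212,.095).round(3),"ring",onz(c,417,222,.08).round(3))
h=cv2.cvtColor(im,cv2.COLOR_BGR2HSV)
m=cv2.inRange(h,(5,120,80),(20,255,255)); m[:, :200]=0;m[:,310:]=0
k=max(cv2.findContours(m,0,1)[0],key=cv2.contourArea); P=np.array([onz(c,*p[0],.016)[:2] for p in k]).astype(np.float32)
print("stand",cv2.minAreaRect(P*1000))
a=cv2.resize(im[225:285,225:305],None,fx=5,fy=5,interpolation=2); b=cv2.resize(im[195:255,355:475],None,fx=5,fy=5,interpolation=2)
o=np.zeros((600,600,3),np.uint8); o[:300,:400]=a; o[300:,:]=b; cv2.imwrite("pics/crop1.png",o)
E
python3 a.py
```

```text
cell [0.498 0.225 0.1  ] blank [0.582 0.26  0.095] ring [ 0.563 -0.062  0.08 ]
stand ((542.0879516601562, 246.48089599609375), (170.6885528564453, 77.44798278808594), 22.784976959228516)
```

View pics/crop1.png

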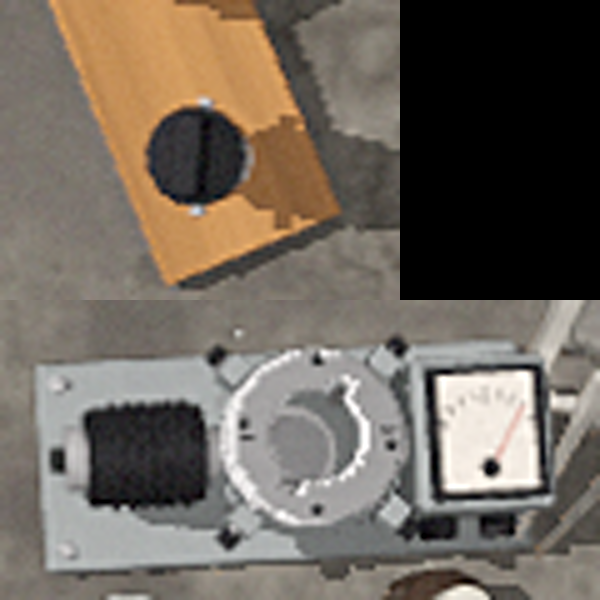

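```bash
cat >> h.py <<'E'
def go(p,yaw=None):
    "slide (50 mm units, tool axes now) to world TCP p; turn about tool z so that tool y has world angle yaw (deg, mod 180)"
    o=manip.get_obs(); M=R.from_rotvec(o["tool_rot"]).as_matrix(); t=np.array(o["tool_pos"])
    print("t",round(o["time"],2),"tcp",t.round(4),"slide",(M.T@(np.array(p)-t)/.05).round(3))
    y=np.degrees(np.arctan2(M[1,1],M[0,1])); print("tool y yaw",y.round(2),"zaxis",M[:,2].round(4),"j7",o["joints"][6].round(2))
    if yaw is not None:
        d=(yaw-y+90)%180-90; print("wz",np.radians(-d).round(4))
E
python3 - <<'E'
from h import *
c=cap("top")
P=lambda u,v,z:onz(c,u,v,z)
f=P(225+198/5,225+156/5,.073)  # flange/bar blob
a,b=P(266,245.6,.052),P(264.4,267,.052); print("cell",f,(a+b)/2,np.degrees(np.arctan2(*(a-b)[1::-1])))
# base edges near z~.02: top edge and bottom edge
for (p,q) in (((40,365),(510,345)),((50,570),(390,557))):
    a=P(355+p[0]/5,195+(p[1]-300)/5,.02);b=P(355+q[0]/5,195+(q[1]-300)/5,.02);print(a.round(4),np.degrees(np.arctan2(*(a-b)[1::-1])))
a=P(355+245/5,195+(437-300)/5,.08);b=P(355+391/5,195+(445-300)/5,.08)
print("marks",a,b,(a+b)/2);a=P(355+318/5,195+(358-300)/5,.08);b=P(355+317/5,195+(510-300)/5,.08);print("screws",(a+b)/2)
go([.5,.225,.25],86)
E
```

```text
cell [0.4996093  0.22776181 0.073     ] [0.49986696 0.22950056 0.052     ] -4.148333382747561
[0.5978 0.0353 0.02  ] 92.31209285157853
[0.5144 0.032  0.02  ] 91.88555543300333
marks [ 0.56234419 -0.03744648  0.08      ] [ 0.55910722 -0.0932759   0.08      ] [ 0.5607257  -0.06536119  0.08      ]
screws [ 0.56346455 -0.06519098  0.08      ]
t 0.25 tcp [0.2013 0.6441 0.2034] slide [-8.203 -6.218 -0.928]
tool y yaw 72.65 zaxis [-1.e-04 -6.e-04 -1.e+00] j7 -0.07
wz -0.2331
```

>>> drive_tool(slide=[[-0.5,-0.6,-0.3],[-0.65,-0.6,-0.3],[-0.7,-0.55,-0.2],[-0.7,-0.5,-0.1],[-0.7,-0.5,0],[-0.7,-0.5,0],[-0.7,-0.5,0],[-0.7,-0.5,0],[-0.7,-0.5,0],[-0.7,-0.5,0],[-0.7,-0.5,0],[-0.7,-0.5,0]], delta_rot=[[0,0,0],[0,0,0],[0,0,0],[0,0,0],[0,0,0],[0,0,0],[0,0,0],[0,0,0],[0,0,0],[0,0,-0.08],[0,0,-0.08],[0,0,-0.08]], fingers=[0,0,0,0,0,0,0,0,0,0,0,0])

```text
time: 1.75
tool_pos: [0.5056, 0.23, 0.2489]
tool_rot: [0.094, 3.14, 0.001]
wrist_force: [0.6, 1.0, -0.8]
opening: 0.085
gripper_force: 0.0
```

```bash
python3 - <<'E'
from h import *
go([.4995,.228,.16],85.8)
c=cap("wrist"); cv2.imwrite("pics/w1.png",c["image"]); print(proj(c,[.4995,.228,.073]),proj(c,[.4995,.228,.1]))
E
```

```text
t 1.75 tcp [0.5056 0.23   0.2489] slide [ 0.119 -0.048  1.778]
tool y yaw 86.55 zaxis [ 2.e-04  3.e-04 -1.e+00] j7 1.04
wz 0.0132
[318.41509633 208.34374694] [318.18018231 213.51548429]
```

View pics/w1.png

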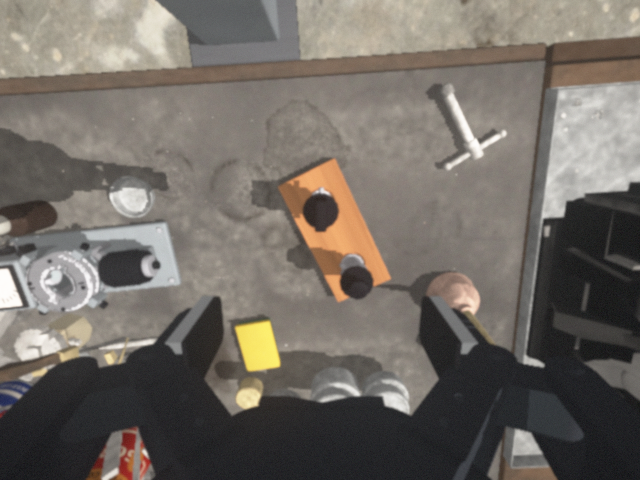

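Wrist view: the cell is at (320,210), bar along the image vertical, and the blank is at (356,280). That agrees with the estimate to ~2 px. I'll descend for a close look.

>>> drive_tool(slide=[[0.12,-0.05,0.5],[0,0,0.6],[0,0,0.6],[0,0,0.4],[0,0,0.3],[0,0,0]], delta_rot=[[0,0,0.013],[0,0,0],[0,0,0],[0,0,0],[0,0,0],[0,0,0]], fingers=[0,0.2,0.2,0.2,0.2,0.2])

```text
time: 2.55
tool_pos: [0.4983, 0.2288, 0.128]
tool_rot: [-0.119, -3.138, 0.002]
wrist_force: [0.2, -1.1, 0.7]
opening: 0.0684
gripper_force: 0.0
```

```bash
python3 - <<'E'
from h import *
go([.4995,.228,.0755],85.8)
c=cap("wrist"); im=c["image"]; print(proj(c,[.4995,.228,.073]),proj(c,[.4995,.228,.1]))
u,v=proj(c,[.4995,.228,.08]).astype(int); x0,y0=max(u-100,0),max(v-75,0); print(x0,y0)
cv2.imwrite("pics/w2.png",cv2.resize(im[y0:y0+150,x0:x0+200],None,fx=4,fy=4,interpolation=2))
E
```

```text
t 2.55 tcp [0.4983 0.2288 0.128 ] slide [-0.027 -0.014  1.05 ]
tool y yaw 85.65 zaxis [-1.2e-03 -9.0e-04 -1.0e+00] j7 1.06
wz -0.0026
[319.39489177 250.23709835] [319.09398775 263.29826924]
219 178
```

View pics/w2.png

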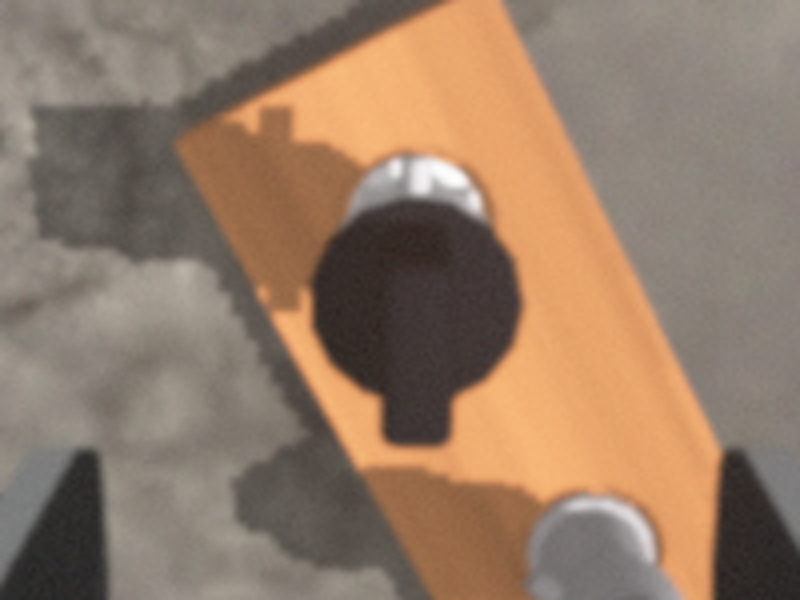

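Close view: flange circle centred at crop (417,300), i.e. px (323.3,253). The bar is vertical in the image, so it's aligned with the tool, and the fingers straddle it with their mid at px ~321.

```bash
cat > flange.py <<'E'
from h import *
def dark(c,z,u0,v0,w=40,thr=75):
    g=cv2.cvtColor(c["image"],cv2.COLOR_BGR2GRAY); m=(g<thr).astype(np.uint8)
    M=np.zeros_like(m); M[v0-w:v0+w,u0-w:u0+w]=m[v0-w:v0+w,u0-w:u0+w]
    n,l,s,ce=cv2.connectedComponentsWithStats(M); k=l[v0,u0]; return (l==k).astype(np.uint8),s[k]
E
python3 - <<'E'
from flange import *
c=cap("wrist"); hsv=cv2.cvtColor(c["image"],cv2.COLOR_BGR2HSV)
m,s=dark(c,.073,323,250,38,65); print(s)
# flange rows: left and right extremes per row
W=[(v,np.where(m[v])[0].min(),np.where(m[v])[0].max()) for v in range(s[1],s[1]+s[3])]
for w in W[::3]: print(w,(w[1]+w[2])/2)
for p in ((323.3,253.),(323.3,252.)): print(onz(c,*p,.073))
T=manip.get_obs()["tool_pos"];print(proj(c,T))
for f in (0.03,-0.03):
  M=R.from_rotvec(manip.get_obs()["tool_rot"]).as_matrix();print(proj(c,T+M@[0,f,-.01]))
E
```

```text
[ 297  228   50   59 2049]
(228, np.int64(319), np.int64(324)) 321.5
(231, np.int64(309), np.int64(333)) 321.0
(234, np.int64(305), np.int64(338)) 321.5
(237, np.int64(302), np.int64(340)) 321.0
(240, np.int64(300), np.int64(343)) 321.5
(243, np.int64(299), np.int64(344)) 321.5
(246, np.int64(297), np.int64(345)) 321.0
(249, np.int64(297), np.int64(345)) 321.0
(252, np.int64(298), np.int64(346)) 322.0
(255, np.int64(298), np.int64(346)) 322.0
(258, np.int64(298), np.int64(345)) 321.5
(261, np.int64(299), np.int64(345)) 322.0
(264, np.int64(301), np.int64(343)) 322.0
(267, np.int64(303), np.int64(341)) 322.0
(270, np.int64(306), np.int64(338)) 322.0
(273, np.int64(310), np.int64(333)) 321.5
(276, np.int64(315), np.int64(329)) 322.0
(279, np.int64(315), np.int64(329)) 322.0
(282, np.int64(315), np.int64(329)) 322.0
(285, np.int64(316), np.int64(328)) 322.0
[0.50254186 0.23084826 0.073     ]
[0.50179076 0.23090344 0.073     ]
[320.42335472 279.37417635]
[377.89266916 286.96789401]
[262.84654792 286.80697253]
```

>>> drive_tool(slide=[[-0.06,0.02,0.3],[0,0,0.35],[0,0,0.25],[0,0,0.13],[0,0,0],[0,0,0]], delta_rot=[[0,0,0],[0,0,0],[0,0,0],[0,0,0],[0,0,0],[0,0,0]], fingers=[0.3,0.4,0.5,0.5,0.6,0.6], force=30)

```text
time: 3.4
tool_pos: [0.502, 0.2299, 0.0775]
tool_rot: [0.119, 3.139, 0.0]
wrist_force: [0.7, -0.3, 0.3]
opening: 0.0344
gripper_force: 0.0
```

>>> drive_tool(slide=[[0,0,0.03],[0,0,0],[0,0,0],[0,0,0],[0,0,0],[0,0,0],[0,0,0],[0,0,0]], delta_rot=[[0,0,0],[0,0,0],[0,0,0],[0,0,0],[0,0,0],[0,0,0],[0,0,0],[0,0,0]], fingers=[0.7,0.8,0.8,0.85,0.9,1,1,1], force=30)

```text
time: 4.4
tool_pos: [0.5017, 0.2298, 0.0757]
tool_rot: [-0.119, -3.139, 0.0]
wrist_force: [-0.7, 0.5, 0.2]
opening: 0.0003
gripper_force: 0.0
```

```bash
python3 - <<'E'
from h import *
c=cap("wrist"); im=c["image"]; s=cap("side")["image"]
o=np.zeros((600,800,3),np.uint8); o[:300,:400]=cv2.resize(im[200:350,220:420],None,fx=2,fy=2); 
o[:,400:]=cv2.resize(s[150:300,250:350],None,fx=4,fy=4,interpolation=2); t=cap("top")["image"]; o[300:,:400]=cv2.resize(t[210:285,220:320],None,fx=4,fy=4,interpolation=2); cv2.imwrite("pics/m1.png",o)
E
```

```text
(no output)
```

View pics/m1.png

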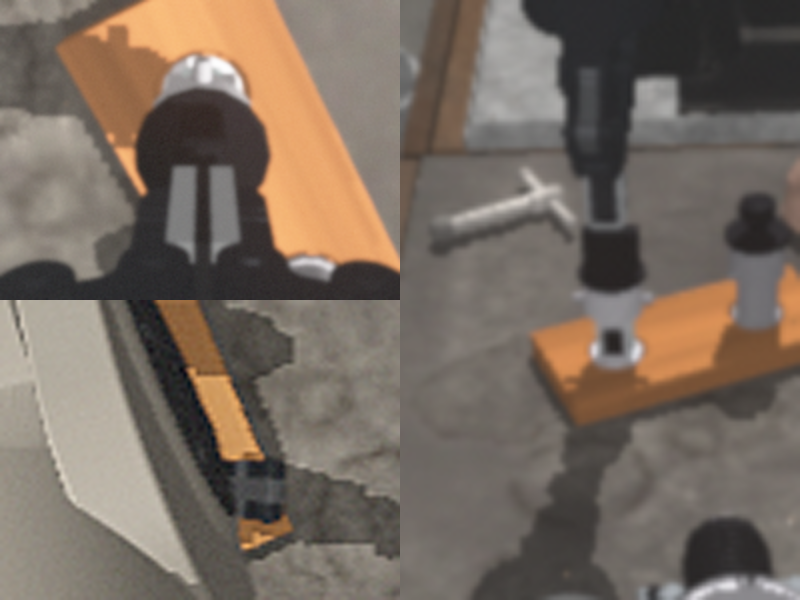

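```bash
python3 - <<'E'
from h import *
s=cap("side");c=cap("wrist");o=manip.get_obs();print(o["opening"],o["gripper_force"])
M=R.from_rotvec(o["tool_rot"]).as_matrix();T=o["tool_pos"]
f=lambda n,p:print(n,"side4x",((proj(s,p)-[250,150])*4).round(),"wrist2x",((proj(c,p)-[220,200])*2).round())
f("tcp",T)
for z in (.073,.1,.01): f(z,[T[0],T[1],z])
for dx in (11,-11):
  for dy in (-6,6):
    for dz in (0,-25): f((dx,dy,dz),T+M@[dx/1e3,dy/1e3,dz/1e3])
E
```

```text
-9.37072334174947e-05 0.0
tcp side4x [208. 264.] wrist2x [200. 157.]
0.073 side4x [208. 268.] wrist2x [200. 153.]
0.1 side4x [206. 227.] wrist2x [200. 196.]
0.01 side4x [213. 357.] wrist2x [201.  88.]
(11, -6, 0) side4x [187. 269.] wrist2x [178. 119.]
(11, -6, -25) side4x [185. 231.] wrist2x [174. 155.]
(11, 6, 0) side4x [190. 257.] wrist2x [222. 120.]
(11, 6, -25) side4x [187. 220.] wrist2x [225. 155.]
(-11, -6, 0) side4x [226. 270.] wrist2x [179. 194.]
(-11, -6, -25) side4x [224. 232.] wrist2x [175. 239.]
(-11, 6, 0) side4x [228. 258.] wrist2x [222. 194.]
(-11, 6, -25) side4x [226. 220.] wrist2x [224. 239.]
```

The picture shows the fingers shut with nothing between them. Their tips end at side px y≈206 (z≈0.103), just above the bar's top, so the real tips stand ~28 mm behind the reported TCP. I'll open, go down 24 mm and close again.

>>> drive_tool(slide=[[0,0,0],[0,0,0],[0,0,0],[0,0,0],[0,0,0],[0,0,0.2],[0,0,0.15],[0,0,0.1],[0,0,0.03],[0,0,0]], delta_rot=[[0,0,0],[0,0,0],[0,0,0],[0,0,0],[0,0,0],[0,0,0],[0,0,0],[0,0,0],[0,0,0],[0,0,0]], fingers=[0.6,0.6,0.6,0.6,0.6,0.6,0.6,0.6,0.6,0.6])

```text
time: 5.9
tool_pos: [0.5018, 0.2298, 0.0516]
tool_rot: [-0.119, -3.139, 0.0]
wrist_force: [-0.2, -0.1, 0.4]
opening: 0.0341
gripper_force: 0.0
```

```bash
python3 - <<'E'
from h import *
o=manip.get_obs();print(o["wrist_force"],o["opening"],o["tool_pos"])
c=cap("wrist"); im=c["image"]; s=cap("side")["image"]
O=np.zeros((600,800,3),np.uint8); O[:,:400]=cv2.resize(im[200:350,270:370],None,fx=4,fy=4,interpolation=2); 
O[:,400:]=cv2.resize(s[150:300,250:350],None,fx=4,fy=4,interpolation=2); cv2.imwrite("pics/m2.png",O)
E
```

```text
[-0.23908079 -0.05642866  0.3739819 ] 0.034105552367577986 [0.50177294 0.22980635 0.05164454]
```

View pics/m2.png

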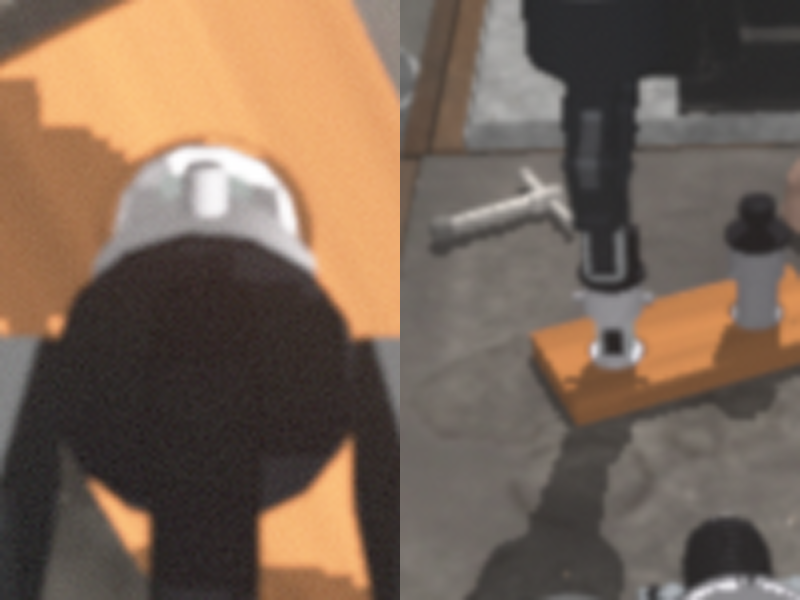

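Wrist: the flange now lies between the open fingers, with the bar upright at column ~320. Side: the finger tip reaches down beside the bar and there is no contact force. Closing.

>>> drive_tool(slide=[[0,0,-0.02],[0,0,0],[0,0,0],[0,0,0],[0,0,0],[0,0,0],[0,0,0],[0,0,0]], delta_rot=[[0,0,0],[0,0,0],[0,0,0],[0,0,0],[0,0,0],[0,0,0],[0,0,0],[0,0,0]], fingers=[0.7,0.75,0.8,0.85,0.9,1,1,1], force=30)

```text
time: 7.0
tool_pos: [0.5018, 0.2298, 0.0528]
tool_rot: [0.119, 3.139, 0.0]
wrist_force: [-1.1, -0.7, 5.4]
opening: 0.0112
gripper_force: 30.8
```

>>> drive_tool(slide=[[0,0,-0.06],[0,0,-0.2],[0,0,-0.4],[0,0,-0.5],[0,0,-0.5],[0,0,-0.5],[0,0,-0.2],[-0.1,-0.2,0],[-0.2,-0.45,0],[-0.3,-0.7,0],[-0.35,-0.8,0],[-0.35,-0.8,0]], delta_rot=[[0,0,0],[0,0,0],[0,0,0],[0,0,0],[0,0,0],[0,0,0],[0,0,0],[0,0,0],[0,0,0],[0,0,0],[0,0,0],[0,0,0]], fingers=[1,1,1,1,1,1,1,1,1,1,1,1])

```text
time: 8.5
tool_pos: [0.5552, 0.0756, 0.1696]
tool_rot: [-0.119, -3.138, 0.001]
wrist_force: [0.7, -0.1, -0.8]
opening: 0.011
gripper_force: 29.9
```

>>> drive_tool(slide=[[-0.35,-0.8,0],[-0.35,-0.8,0],[-0.3,-0.7,0],[-0.27,-0.6,0],[-0.15,-0.42,0],[0,0,0],[0,0,0],[0,0,0],[0,0,0],[0,0,0]], delta_rot=[[0,0,0],[0,0,0],[0,0,0],[0,0,0],[0,0,0],[0,0,0.11],[0,0,0.15],[0,0,0.15],[0,0,0],[0,0,0]], fingers=[1,1,1,1,1,1,1,1,1,1])

```text
time: 9.75
tool_pos: [0.6132, -0.0934, 0.1701]
tool_rot: [-0.75, -3.05, 0.001]
wrist_force: [-0.6, -0.1, -1.5]
opening: 0.0113
gripper_force: 29.9
```

```bash
python3 - <<'E'
from h import *
o=manip.get_obs();print(o["wrist_force"],o["opening"],o["gripper_force"]); go([.561,-.065,.14],62)
c=cap("wrist"); im=c["image"]; s=cap("side")["image"]
print(proj(c,[.561,-.065,.08]),proj(c,o["tool_pos"])); cv2.imwrite("pics/w3raw.png",im); cv2.imwrite("pics/s3raw.png",s)
O=np.zeros((600,800,3),np.uint8); O[:,:]=cv2.resize(im[100:325,180:480],(800,600),interpolation=2); 
cv2.imwrite("pics/m3.png",O)
E
```

```text
[-0.64870278 -0.07572206 -1.49464639] 0.011326254942912391 29.889159500598907
t 9.75 tcp [ 0.6132 -0.0934  0.1701] slide [1.189 0.018 0.603]
tool y yaw 62.35 zaxis [-9.e-04 -3.e-04 -1.e+00] j7 1.36
wz 0.0062
[321.95463434 160.25809099] [320.32901783 278.830105  ]
```

View pics/m3.png

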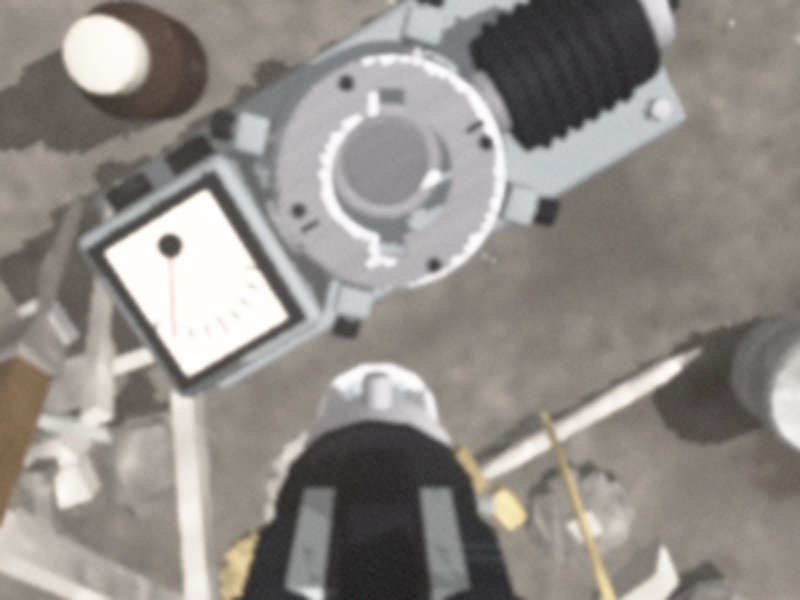

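Wrist view: ring top with 4 black dots at crop (347,83), (486,143), (434,265) and (298,210), and home marks at (475,126) and (309,226). The slots are on a vertical line at x≈390, and the held cell's pin is at (378,385). I'll get sub-pixel blob centres.

```bash
cat > ring.py <<'E'
from h import *
def blob(g,u,v,w=5):
    u,v=int(round(u)),int(round(v)); p=g[v-w:v+w+1,u-w:u+w+1].astype(float); t=np.clip(np.percentile(p,60)-20-p,0,None)
    yy,xx=np.mgrid[-w:w+1,-w:w+1]; return np.array([u+(t*xx).sum()/t.sum(),v+(t*yy).sum()/t.sum()])
def tool(p):
    o=manip.get_obs(); return R.from_rotvec(o["tool_rot"]).as_matrix().T@(p-o["tool_pos"])
E
python3 - <<'E'
from ring import *
c=cap("wrist"); g=cv2.cvtColor(c["image"],cv2.COLOR_BGR2GRAY); k=2.6667
W=[]
for u,v,w in ((347,83,4),(434,265,4),(486,143,3),(298,210,3),(475,126,3),(309,226,3)):
    b=blob(g,180+u/k,100+v/k,w); p=onz(c,*b,.08); W.append(p); print(b.round(1),p.round(4))
for i in (0,2,4):
    d=W[i]-W[i+1]; m=(W[i]+W[i+1])/2
    print("mid",m.round(4),"tool mm",(tool(m)*1e3).round(2),"len",np.linalg.norm(d).round(4),"ang",np.degrees(np.arctan2(d[1],d[0])).round(2))
# slots ends
for a in ((390,97),(390,248)): print("slot",(tool(onz(c,180+a[0]/k,100+a[1]/k,.08))*1e3).round(1))
# cell flange rows (held): underside z, flange top
T=manip.get_obs()["tool_pos"]; zu=T[2]-.0428
for r in range(258,284,3):
    row=g[r]; x=np.where(row[285:360]<70)[0]; print(r,285+x.min(),285+x.max())
for q in ([0,0,.0428-.063],[0.0195,0,.0428-.063],[.023,0,.0428-.042],[.023,0,.0428-.042-.003]): 
    print("pred",proj(c,T+R.from_rotvec(manip.get_obs()["tool_rot"]).as_matrix()@q))
E
```

```text
[309.  130.5] [ 0.5378 -0.0634  0.08  ]
[341.9 198.6] [ 0.5946 -0.0645  0.08  ]
[361.1 153. ] [ 0.5703 -0.0361  0.08  ]
[291.3 178.4] [ 0.5624 -0.0922  0.08  ]
[356.8 147.2] [ 0.565  -0.0371  0.08  ]
[295.6 184.1] [ 0.5677 -0.0914  0.08  ]
mid [ 0.5662 -0.064   0.08  ] tool mm [55.48  3.92 90.57] len 0.0568 ang 178.87
mid [ 0.5663 -0.0641  0.08  ] tool mm [55.26  3.86 90.57] len 0.0567 ang 81.91
mid [ 0.5663 -0.0642  0.08  ] tool mm [55.22  3.79 90.57] len 0.0543 ang 92.85
slot [76.8  4.1 90.6]
slot [34.5  4.3 90.6]Traceback (most recent call last):
  File "<stdin>", line 14, in <module>
    return umr_minimum(a, axis, None, out, keepdims, initial, where)
ValueError: zero-size array to reduction operation minimum which has no identity
```

```bash
python3 - <<'E'
from ring import *
c=cap("wrist"); g=cv2.cvtColor(c["image"],cv2.COLOR_BGR2GRAY); o=manip.get_obs(); M=R.from_rotvec(o["tool_rot"]).as_matrix(); T=o["tool_pos"]
P=lambda q:proj(c,T+M@np.array(q)/1e3).round(1)
print("hand_eye",np.array(c["hand_eye"]).round(4).tolist())
for dz in (-21.4,-31.4,-41.4): print("flange m2 pred @x=0",dz,P([0,0,dz]),"width",P([0,19.5,dz])[0]-P([0,-19.5,dz])[0],"front",P([19.5,0,dz]),"back",P([-19.5,0,dz]))
for dz in (90.6,80,70,60): print("ring width",dz,P([55,37,dz])[0]-P([55,-29,dz])[0])
for z in (.08,.09,.1):
    print(z,[(tool(onz(c,*b,z))[:2]*1e3).round(2) for b in ((326.2,164.6),)])
print("pin pred",P([23,0,.8]),P([23,0,3.8]),P([23,0,-2.2]))
np.set_printoptions(linewidth=250)
print(g[236:266:2,300:344:2])
E
```

```text
hand_eye [[0.0007, 0.9597, 0.2809, 0.0718], [1.0, -0.0009, 0.0009, 0.0005], [0.0011, 0.2809, -0.9597, -0.1704], [0.0, 0.0, 0.0, 1.0]]
flange m2 pred @x=0 -21.4 [320.3 296. ] width 79.69999999999999 front [320.4 258.4] back [320.3 331.2]
flange m2 pred @x=0 -31.4 [320.3 305.5] width 84.60000000000002 front [320.3 265.8] back [320.3 342.5]
flange m2 pred @x=0 -41.4 [320.2 316.3] width 90.19999999999999 front [320.2 274.3] back [320.2 355.4]
ring width 90.6 86.10000000000002
ring width 80 89.70000000000005
ring width 70 93.30000000000001
ring width 60 97.30000000000001
0.08 [array([56.16,  4.11])]
0.09 [array([56.76,  3.97])]
0.1 [array([57.36,  3.83])]
pin pred [320.5 238.4] [320.5 236.9] [320.5 240. ]
[[135 136 138 139 138 136 142 160 190 197 196 199 203 200 168 147 139 138 140 141 141 138]
 [133 136 139 140 143 159 210 242 247 243 237 237 245 248 242 221 182 156 143 144 143 136]
 [136 140 141 163 212 242 251 251 229 177 167 174 199 239 251 251 247 231 183 148 145 139]
 [142 144 169 232 250 251 248 245 183 161 191 212 223 230 245 247 251 252 243 181 145 138]
 [143 151 182 230 248 241 
[... 275 characters left out ...]
0 145 134 165 206 226 231 213 187 188 182 175 171 185 238 222]
 [162 154 143 142 145 142 143 145 144 167 200 222 220 200 191 192 193 194 191 189 230 232]
 [165 150 140 141 143 147 146 150 153 161 171 181 185 186 190 193 199 202 204 208 228 237]
 [151 142 143 142 142 141 142 140 144 143 146 161 169 178 187 194 196 202 211 214 219 233]
 [140 141 141 139 132 124 106  91  76  75  74  84  97 112 128 138 147 176 197 209 217 218]
 [142 132 119 100  83  67  57  56  60  59  61  56  53  61  59  61  62  93 140 182 212 220]
 [115  80  64  59  55  63  60  64  59  60  62  58  64  59  60  64  60  61  63 102 157 203]
 [ 68  57  62  60  61  62  60  62  57  60  57  58  56  54  62  59  59  60  58  60  72 120]]
```

>>> drive_tool(slide=[[0.1,0.008,0],[0.25,0.02,0],[0.3,0.02,0],[0.25,0.02,0],[0.15,0.01,0],[0.056,0,0.1],[0,0,0.3],[0,0,0.4],[0,0,0.4],[0,0,0.25],[0,0,0.07],[0,0,0]], delta_rot=[[0,0,0],[0,0,0],[0,0,0],[0,0,0],[0,0,0],[0,0,0],[0,0,0],[0,0,0],[0,0,0],[0,0,0],[0,0,0],[0,0,0]], fingers=[1,1,1,1,1,1,1,1,1,1,1,1])

```text
time: 11.45
tool_pos: [0.5667, -0.064, 0.0947]
tool_rot: [-0.756, -3.049, 0.0]
wrist_force: [-0.2, 0.1, -1.8]
opening: 0.0112
gripper_force: 29.9
```

```bash
python3 - <<'E'
from h import *
o=manip.get_obs();print(o["wrist_force"],o["torque"],o["opening"],o["gripper_force"]); go([.5663,-.0641,.0888],62.4)
c=cap("wrist"); s=cap("side"); u,v=proj(s,[.5663,-.0641,.1]).astype(int); print(u,v)
O=np.zeros((600,800,3),np.uint8); O[:,:400]=cv2.resize(c["image"][190:310,280:360],(400,600),interpolation=2); 
O[:,400:]=cv2.resize(s["image"][v-50:v+40,u-30:u+30],(400,600),interpolation=2); cv2.imwrite("pics/m4.png",O)
E
```

```text
[-0.15919453  0.08216249 -1.79907475] [-0.03437921 -0.04168197 -0.02225972] 0.01115089822212681 29.86379474401474
t 11.45 tcp [ 0.5667 -0.064   0.0947] slide [ 0.005 -0.005  0.118]
tool y yaw 62.15 zaxis [-1.e-04 -2.e-04 -1.e+00] j7 1.34
wz -0.0044
335 297
```

View pics/m4.png

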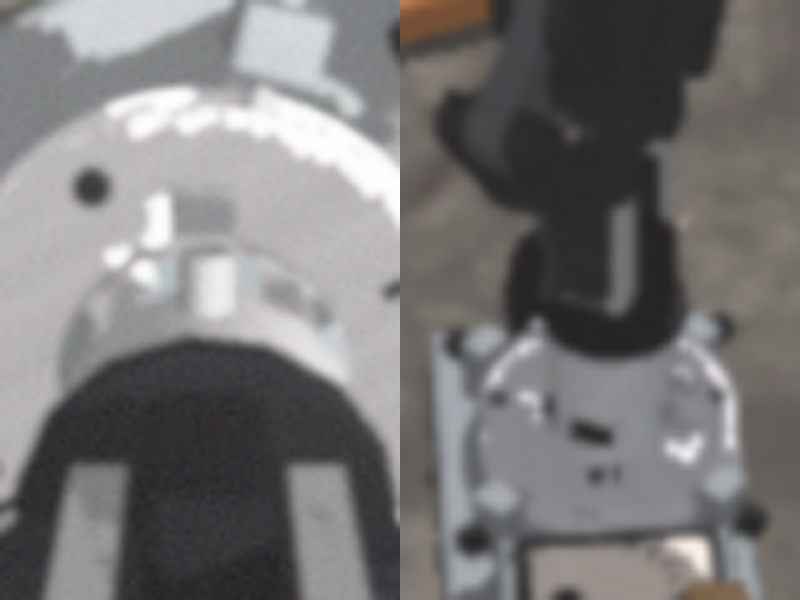

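```bash
python3 - <<'E'
from h import *
c=cap("wrist"); g=cv2.cvtColor(c["image"],cv2.COLOR_BGR2GRAY).astype(int)
np.set_printoptions(linewidth=250)
print(np.arange(306,334))
for r in (229,231,233,235): print("slot",r,g[r,306:334])
for r in (243,246,249,252): print("pin",r,g[r,306:334])
for r in (262,266,270,274,278): 
    x=np.where(g[r,275:375]<90)[0]+275; print(r,x.min(),x.max(),(x.min()+x.max())/2)
    print(g[r,x.min()-4:x.min()+4],g[r,x.max()-4:x.max()+5])
E
```

```text
[306 307 308 309 310 311 312 313 314 315 316 317 318 319 320 321 322 323 324 325 326 327 328 329 330 331 332 333]
slot 229 [183 186 198 225 241 246 240 215 168 153 150 153 155 155 158 155 157 157 157 161 169 180 184 185 187 186 185 184]
slot 231 [183 186 198 226 246 251 247 221 171 149 146 145 146 147 146 150 146 148 149 152 163 178 185 185 185 184 182 184]
slot 233 [183 187 203 231 249 252 249 228 178 153 148 148 148 146 150 144 144 143 147 150 165 176 182 184 183 185 182 183]
slot 235 [185 191 207 236 249 252 250 230 182 153 148 147 148 147 146 146 150 149 150 153 165 174 180 180 180 182 182 181]
pin 243 [238 250 252 250 240 218 195 190 187 166 150 154 170 190 208 222 230 235 236 231 221 201 190 191 191 190 192 192]
pin 246 [184 207 224 228 223 209 195 190 185 165 147 152 174 194 214 224 232 236 236 232 221 202 191 193 191 185 176 167]
pin 249 [154 163 168 174 180 174 166 163 153 143 139 152 169 192 213 224 232 235 236 231 219 200 196 193 193 187 176 167]
pin 252 [148 147 145 147 147 147 150 151 151 155 152 158 174 192 204 219 225 227 227 221 209 198 193 198 204 204 204 206]
262 302 337 319.5
[139 133 116  98  79  71  64  60] [ 67  64  62  66  86 106 132 163 193]
266 297 344 320.5
[121 126 116  99  80  59  62  57] [ 71  64  68  72  85 105 132 163 183]
270 293 348 320.5
[173 151 121  90  62  57  50  55] [ 63  61  62  64  73  95 125 155 173]
274 289 352 320.5
[179 175 156 124  82  58  52  49] [ 63  61  62  69  89 120 151 168 178]
278 288 355 321.5
[180 167 139  95  61  51  48  45] [ 59  58  63  68  87 125 155 174 182]
```

Wrist close-up: slot spans cols 314–326 (centre ≈320.2), pin/flange centre ≈321–321.6, so the cell sits ~0.7 mm too far in +y of the tool. Correcting this, then descending by feel.

>>> drive_tool(slide=[[0.005,-0.014,0.03],[0,0,0.04],[0,0,0.04],[0,0,0.03],[0,0,0.03],[0,0,0]], delta_rot=[[0,0,0],[0,0,0],[0,0,0],[0,0,0],[0,0,0],[0,0,0]], fingers=[1,1,1,1,1,1])

```text
time: 12.35
tool_pos: [0.5659, -0.0643, 0.0861]
tool_rot: [-0.756, -3.049, 0.0]
wrist_force: [-0.6, 0.5, -0.9]
opening: 0.0115
gripper_force: 29.9
```

```bash
python3 - <<'E'
from ring import *
o=manip.get_obs();M=R.from_rotvec(o["tool_rot"]).as_matrix();print("F tool",(M.T@o["wrist_force"]).round(2),"T",(M.T@o["torque"]).round(2)); go([.5663,-.0641,.0888],62.4)
c=cap("wrist"); g=cv2.cvtColor(c["image"],cv2.COLOR_BGR2GRAY).astype(int)
np.set_printoptions(linewidth=250); print(g[215:250:1,320])
E
```

```text
F tool [0.78 0.17 0.9 ] T [-0.02 -0.01  0.05]
t 12.35 tcp [ 0.5659 -0.0643  0.0861] slide [-0.005  0.007 -0.054]
tool y yaw 62.16 zaxis [-2.e-04 -1.e-04 -1.e+00] j7 1.35
wz -0.0042
[221 241 250 251 240 215 196 190 191 188 187 184 185 185 187 184 180 173 168 159 154 158 169 170 155 157 176 198 211 214 215 214 213 215 217]
```

>>> drive_tool(slide=[[0,0,0.03],[0,0,0.03],[0,0,0.03],[0,0,0.03],[0,0,0]], delta_rot=[[0,0,0],[0,0,0],[0,0,0],[0,0,0],[0,0,0]], fingers=[1,1,1,1,1])

```text
time: 13.02
tool_pos: [0.566, -0.0643, 0.0803]
tool_rot: [0.756, 3.049, -0.0]
wrist_force: [-0.8, 0.0, 3.4]
opening: 0.0112
gripper_force: 30.4
```

>>> drive_tool(slide=[[0,0,0.03],[0,0,0.03],[0,0,0.03],[0,0,0]], delta_rot=[[0,0,0],[0,0,0],[0,0,0],[0,0,0]], fingers=[1,1,1,1])

```text
time: 13.52
tool_pos: [0.5661, -0.0643, 0.0757]
tool_rot: [0.756, 3.049, -0.0]
wrist_force: [-0.3, 0.6, 3.9]
opening: 0.0115
gripper_force: 30.7
```

>>> drive_tool(slide=[[0,0,0.03],[0,0,0.03],[0,0,0.03],[0,0,0.03],[0,0,0.015],[0,0,0],[0,0,0]], delta_rot=[[0,0,0],[0,0,0],[0,0,0],[0,0,0],[0,0,0],[0,0,0],[0,0,0]], fingers=[1,1,1,1,1,1,1])

```text
time: 14.4
tool_pos: [0.5661, -0.0643, 0.0691]
tool_rot: [0.756, 3.049, 0.0]
wrist_force: [-1.0, 0.3, 6.6]
opening: 0.0113
gripper_force: 31.0
```

```bash
python3 - <<'E'
from ring import *
o=manip.get_obs();M=R.from_rotvec(o["tool_rot"]).as_matrix();print("F tool",(M.T@o["wrist_force"]).round(2),"T",(M.T@o["torque"]).round(2)); go([.5663,-.0641,.0686],2.6)
E
```

```text
F tool [ 1.03 -0.18 -6.62] T [ 0.19  0.32 -0.06]
t 14.4 tcp [ 0.5661 -0.0643  0.0691] slide [-0.002  0.006  0.009]
tool y yaw 62.16 zaxis [ 2.e-04 -0.e+00 -1.e+00] j7 1.36
wz 1.0395
```

>>> drive_tool(slide=[[0,0,0.012],[0,0,0],[0,0,0],[0,0,0],[0,0,0],[0,0,0]], delta_rot=[[0,0,0],[0,0,0],[0,0,0.03],[0,0,0.04],[0,0,0.04],[0,0,0]], fingers=[1,1,1,1,1,1])

```text
time: 15.15
tool_pos: [0.5664, -0.0643, 0.0686]
tool_rot: [0.923, 3.002, 0.0]
wrist_force: [-0.6, -0.1, 6.5]
opening: 0.0113
gripper_force: 31.0
```

```bash
cat > f.py <<'E'
from ring import *
o=manip.get_obs();M=R.from_rotvec(o["tool_rot"]).as_matrix();print("F tool",(M.T@o["wrist_force"]).round(2),"T",(M.T@o["torque"]).round(2)); go([.5663,-.0641,.0686],2.6)
E
python3 f.py
```

```text
F tool [ 0.4  -0.39 -6.53] T [ 0.08  0.06 -0.01]
t 15.15 tcp [ 0.5664 -0.0643  0.0686] slide [ 0.004  0.003 -0.001]
tool y yaw 55.82 zaxis [ 7.e-04 -1.e-04 -1.e+00] j7 1.27
wz 0.9289
```

>>> drive_tool(slide=[[0,0,0],[0,0,0],[0,0,0],[0,0,0],[0,0,0],[0,0,0],[0,0,0],[0,0,0],[0,0,0],[0,0,0],[0,0,0],[0,0,0]], delta_rot=[[0,0,0.05],[0,0,0.08],[0,0,0.08],[0,0,0.08],[0,0,0.08],[0,0,0.08],[0,0,0.08],[0,0,0.08],[0,0,0.08],[0,0,0.08],[0,0,0.05],[0,0,0]], fingers=[1,1,1,1,1,1,1,1,1,1,1,1])

```text
time: 16.65
tool_pos: [0.5667, -0.0641, 0.0686]
tool_rot: [2.043, 2.385, 0.001]
wrist_force: [0.7, 1.8, 6.4]
opening: 0.0111
gripper_force: 31.1
```

```bash
python3 f.py
```

```text
F tool [ 1.62  1.01 -6.41] T [-0.28  0.19  0.09]
t 16.65 tcp [ 0.5667 -0.0641  0.0686] slide [ 0.002 -0.007  0.   ]
tool y yaw 8.84 zaxis [ 1.1e-03 -1.0e-04 -1.0e+00] j7 0.59
wz 0.109
```

>>> drive_tool(slide=[[0,0,0],[0,0,0],[0,0,0],[0,0,0],[0,0,0]], delta_rot=[[0,0,0.03],[0,0,0.03],[0,0,0.03],[0,0,0.02],[0,0,0]], fingers=[1,1,1,1,1])

```text
time: 17.27
tool_pos: [0.5668, -0.0641, 0.0687]
tool_rot: [2.17, 2.27, 0.001]
wrist_force: [0.4, 0.7, 7.0]
opening: 0.0112
gripper_force: 31.1
```

```bash
python3 f.py
```

```text
F tool [ 0.72  0.42 -7.04] T [-0.3   0.27 -0.03]
t 17.27 tcp [ 0.5668 -0.0641  0.0687] slide [ 0.001 -0.009  0.002]
tool y yaw 2.57 zaxis [ 0.0013 -0.     -1.    ] j7 0.51
wz -0.0005
```

Nominal angle reached with no torque. Feeling for the stop in ~0.7° steps.

>>> drive_tool(slide=[[0,0,0],[0,0,0],[0,0,0],[0,0,0]], delta_rot=[[0,0,0.012],[0,0,0.012],[0,0,0.012],[0,0,0]], fingers=[1,1,1,1])

```text
time: 17.77
tool_pos: [0.5667, -0.0641, 0.0687]
tool_rot: [2.211, 2.231, 0.001]
wrist_force: [1.0, 1.4, 7.1]
opening: 0.011
gripper_force: 31.1
```

```bash
python3 f.py
```

```text
F tool [ 1.37  0.99 -7.09] T [-0.22  0.24 -0.05]
t 17.77 tcp [ 0.5667 -0.0641  0.0687] slide [ 0.001 -0.008  0.001]
tool y yaw 0.51 zaxis [ 0.0012  0.     -1.    ] j7 0.48
wz -0.0364
```

>>> drive_tool(slide=[[0,0,0],[0,0,0],[0,0,0]], delta_rot=[[0,0,0.012],[0,0,0.01],[0,0,0]], fingers=[1,1,1])

```text
time: 18.15
tool_pos: [0.5667, -0.0641, 0.0687]
tool_rot: [2.235, 2.207, 0.001]
wrist_force: [0.8, 0.9, 7.5]
opening: 0.0112
gripper_force: 31.1
```

```bash
python3 f.py
```

```text
F tool [ 0.92  0.78 -7.54] T [-0.15  0.23 -0.16]
t 18.15 tcp [ 0.5667 -0.0641  0.0687] slide [-0.    -0.008  0.001]
tool y yaw -0.73 zaxis [ 1.2e-03  1.0e-04 -1.0e+00] j7 0.46
wz -0.0582
```

Stop felt (−0.16 N·m at yaw −0.7°). Back 3° to the notches and let it rise.

>>> drive_tool(slide=[[0,0,0],[0,0,0],[0,0,0],[0,0,-0.02],[0,0,-0.02],[0,0,-0.015],[0,0,-0.01],[0,0,0]], delta_rot=[[0,0,-0.025],[0,0,-0.028],[0,0,0],[0,0,0],[0,0,0],[0,0,0],[0,0,0],[0,0,0]], fingers=[1,1,1,1,1,1,1,1])

```text
time: 19.15
tool_pos: [0.5665, -0.0641, 0.0718]
tool_rot: [2.176, 2.265, 0.001]
wrist_force: [1.1, -0.3, 5.6]
opening: 0.0113
gripper_force: 30.8
```

```bash
python3 f.py
```

```text
F tool [-0.34  1.11 -5.63] T [-0.06  0.25  0.04]
t 19.15 tcp [ 0.5665 -0.0641  0.0718] slide [ 0.    -0.004  0.064]
tool y yaw 2.3 zaxis [ 9.e-04  1.e-04 -1.e+00] j7 0.5
wz -0.0052
```

>>> drive_tool(slide=[[0,0,-0.01],[0,0,0],[0,0,-0.01],[0,0,0]], delta_rot=[[0,0,0],[0,0,0],[0,0,0],[0,0,0]], fingers=[1,1,1,1])

```text
time: 19.65
tool_pos: [0.5664, -0.0641, 0.0728]
tool_rot: [2.176, 2.265, 0.001]
wrist_force: [1.4, 2.3, 6.0]
opening: 0.0112
gripper_force: 30.8
```

```bash
python3 f.py
```

```text
F tool [ 2.21  1.51 -6.03] T [-0.42  0.32 -0.03]
t 19.65 tcp [ 0.5664 -0.0641  0.0728] slide [ 0.001 -0.002  0.083]
tool y yaw 2.3 zaxis [ 7.e-04  0.e+00 -1.e+00] j7 0.5
wz -0.0052
```

>>> drive_tool(slide=[[0,0,-0.01],[0,0,-0.01],[0,0,0]], delta_rot=[[0,0,0],[0,0,0],[0,0,0]], fingers=[1,1,1])

```text
time: 20.02
tool_pos: [0.5661, -0.0642, 0.0733]
tool_rot: [2.176, 2.265, -0.0]
wrist_force: [4.7, 0.3, -6.1]
opening: 0.0116
gripper_force: 29.6
```

```bash
python3 f.py
```

```text
F tool [0.1  4.7  6.09] T [-1.37  0.16 -0.  ]
t 20.02 tcp [ 0.5661 -0.0642  0.0733] slide [0.001 0.005 0.094]
tool y yaw 2.3 zaxis [ 1.e-04 -3.e-04 -1.e+00] j7 0.5
wz -0.0052
```

Rise stopped by the notch tops (force reversed at +4.6 mm): home. Easing off, then releasing.

>>> drive_tool(slide=[[0,0,0.008],[0,0,0],[0,0,0],[0,0,0],[0,0,0],[0,0,0],[0,0,0],[0,0,0]], delta_rot=[[0,0,0],[0,0,0],[0,0,0],[0,0,0],[0,0,0],[0,0,0],[0,0,0],[0,0,0]], fingers=[1,1,0.8,0.75,0.7,0.65,0.65,0.65], force=20)

```text
time: 21.02
tool_pos: [0.566, -0.0643, 0.0732]
tool_rot: [-2.177, -2.265, 0.0]
wrist_force: [0.4, 0.4, -0.2]
opening: 0.0297
gripper_force: 0.0
```

>>> drive_tool(slide=[[0,0,-0.1],[0,0,-0.2],[0,0,-0.4],[0,0,-0.5],[0,0,-0.6],[0,0,-0.6],[-0.3,0,-0.2],[-0.5,0,0],[-0.4,0,0],[-0.2,0,0],[0,0,0]], delta_rot=[[0,0,0],[0,0,0],[0,0,0],[0,0,0],[0,0,0],[0,0,0],[0,0,0],[0,0,0],[0,0,0],[0,0,0],[0,0,0]], fingers=[0.6,0.6,0.6,0.6,0.6,0.6,0.6,0.6,0.6,0.6,0.6])

```text
time: 22.4
tool_pos: [0.5685, -0.1351, 0.2033]
tool_rot: [-2.178, -2.264, 0.0]
wrist_force: [-0.0, -0.1, 0.6]
opening: 0.0345
gripper_force: 0.0
```

```bash
python3 - <<'E'
from h import *
o=manip.get_obs();print(o["time"],o["tool_pos"],o["wrist_force"],o["opening"])
c=cap("wrist"); s=cap("side"); u,v=proj(s,[.5663,-.0641,.1]).astype(int); a,b=proj(c,[.5663,-.0641,.09]).astype(int); print(u,v,a,b)
a=np.clip(a,70,570);b=np.clip(b,105,375)
O=np.zeros((600,800,3),np.uint8); O[:,:400]=cv2.resize(c["image"][b-105:b+105,a-70:a+70],(400,600),interpolation=2); 
O[:,400:]=cv2.resize(s["image"][v-50:v+40,u-30:u+30],(400,600),interpolation=2); cv2.imwrite("pics/m5.png",O)
E
```

```text
22.4 [ 0.56850573 -0.13507626  0.20325014] [-0.02957386 -0.09903166  0.61710799] 0.03449810583328375
335 297 321 144
```

View pics/m5.png

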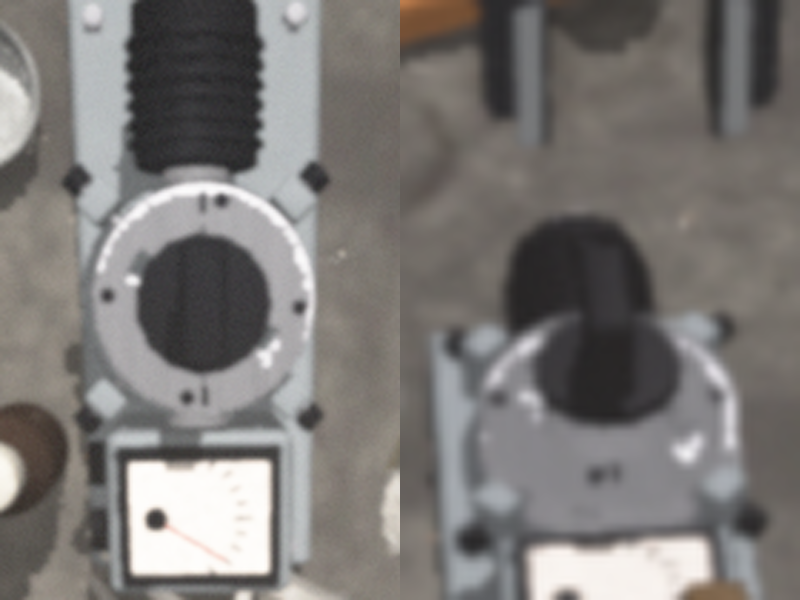

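The bar lies on the line of the black marks (crop x≈203 against marks at 203 and 205), the cell stands upright in the ring, and the meter needle has swung. The gripper is clear and the neighbours in view look undisturbed.

```bash
python3 -c "
from station import manip
print(manip.finish_job())"
```

```text
the job is handed in; nothing more can be done
None
```

The sample cell sits in the photometer's bayonet socket with its pins home in the notches and its clear faces along the light path; it was released untouched and the job is handed in (about 22 s used, no verdict shown).

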